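# Latch the stall's display case

### The arm

A 6-joint arm with a two-finger parallel gripper is mounted at the origin on the work surface. World frame = base frame: x ahead of the robot, y to its left, z up, the work surface at z = 0. Lengths are in m, angles in degrees, forces in N, time in s.
With the tool pointing down it reaches from about 0.35 to 0.875 m from the base axis. Payload 4.2 kg.
Tool frame: the origin (TCP) lies midway between the tips of the shut fingers; the grasp point (between the pads) lies 19 mm behind it; z points along the fingers, y is the line along which they close (so a half turn about z gives the same grasp; the last joint's range is limited). The gripper opens to 87 mm and grips with 3 to 60 N. Pads are 19 mm wide; open, the fingers measure 117 mm over their backs; the gripper's body (75 mm by 190 mm) begins 51 mm behind the grasp point.
Start: joints at [80.077, 22.042, 0.453, 0, -68.411, -14.817], TCP at [0.262, 0.568, 0.223] pointing down, gripper open.
Joint ranges: [-179.83, 179.83], [-69.29, 118.12], [-61.27, 80.66], [-181.25, 117.63], [-171.15, -9.14], [-177.46, 177.46]. Speed limits (degrees/s): [159.86, 159.86, 180, 180, 180, 180].

### API

Orientations are given as [roll, pitch, yaw] about the fixed x, y, z axes, in that order (R = Rz(yaw) Ry(pitch) Rx(roll)).
In Python, from workcell import env gives the robot as it stands. The module is installed in compiled form; this text tells all that it offers. Calls block until the motion is done:
- env.goto(position, orientation): joint-space move of the TCP to a pose.
- env.move_straight(position, rotation=None, rate=0.15, force_limit=None): straight line of the TCP; rotation=None keeps the orientation; rate is the mean speed in m/s. With force_limit (N) it stops when the force on the tool has changed by that much, and returns True; else False.
- env.set_joints(angles): joint-space move.
- env.gripper_to(opening, grasp_force=None): opening from 0.0 (shut) to 1.0 (fully open); grasp_force is the grip in N (None keeps the last); returns when the fingers have stopped.
- env.dwell(seconds).
- env.inverse_kinematics(position, orientation): joint angles nearest the present ones, or None.
- env.read_state(): the state.
- env.grab_frame(name): name is "scene" or "top" or "wrist"; returns a dict with "image" (480x640x3 uint8, blue, green, red), "fx", "fy", "cx", "cy" (pixels), "position" and "orientation" of the camera in the world. Camera axes: x right, y up, looking along -z (the intrinsics and any distortion apply to the point x, -y, -z); pixel columns grow to the right and rows downward; lengths in m; the calibration is good to about 2 mm. The wrist camera is an equidistant fisheye: a pixel r from the principal point sees the ray r / f radians off the axis. A picture is of the moment at which its call begins. There is no depth.
A pose or a line that the arm cannot do raises env.Unreachable and nothing moves.
- env.close_job(): hands the job in; it is judged then, once.
Trained networks look in a picture, given as the dict that the camera call returned (one of the last four; its "shot" number tells which), for a name from the list of things; names that differ only in an ending like _2 or _b are one class to them, and where a whole thing is asked for, a point or a joint stands for the part that bears it (a point fixed in the world has none). Each returns a list of dicts, best first, with "score" (0 to 1); they miss things now and then, are a little off and sometimes report something else, mostly with a low value. They report only what shows in the picture. A call takes as long as a camera call.
- env.search_frame(picture, thing): "xyz" ([x, y, z] in m, in world coordinates, good to about 4 mm: the middle of the surface that is visible of it).
- env.trace(picture, thing): "mask" (480x640 bool, what is visible of it).
The state is a dict: "clock": time; "joint_positions": joint angles; "qvel": joint speeds; "joint_torque": joint torques, N m; "position": TCP position; "tool_rot": TCP orientation; "force": force on the tool from outside, world axes, zero at the start; "wrist_torque": the same for the moment, N m; "opening": opening from 0.0 (shut) to 1.0 (fully open); "finger_force": force on a finger pad.
Only numpy, scipy, OpenCV 4.12 (cv2) and the standard library are available. Lean on these libraries where they do the work, as an engineer would, in place of code of your own. Each camera call takes 0.05 s, during which the arm holds its last target. There are 200 camera calls.

### The job

The glass-topped display case on the market stall is sprung slightly open: set a fingertip in the slot of its round quarter-turn fastener, press the lid down, and keeping it down turn the fastener clockwise (seen from above) a quarter turn, fully home, so that the lid is latched and stays down when you take your hand away. Do it by touch alone: do not pinch, pull up or carry anything, and leave the carved goods beside the case standing where they are.

Things in the scene. Friction and masses are not known exactly. Their poses are not given: they have to be found in the camera images.
- case: Fixed wooden display case, 280 mm front to back (its x), 360 mm wide (its y), walls 100 mm high; origin at the centre of its underside, +x from its front (robot's side) to its back, z up. The lid, hinged at the top back edge, is a 20 mm wooden frame 285 x 370 mm, glass in its rear half. Inside the front wall, in the middle, is a keeper plate under which the fastener's tongue must pass.
- lid (a joint): Lid angle in rad: 0 = flat shut (firm stop), larger = front edge higher. A spring holds it up at about 0.12; about 8 N down at the fastener shuts it. Below about 0.015 the tongue clears the keeper. Latched and let go, it rises to about 0.02 and is held; unlatched it rises to about 0.12. Hinge axis: along the case's y, 140 mm behind the case origin, 100 mm above the table.
- lid_front (a point): Middle of the lid's top front edge, 285 mm in front of the hinge axis and 120 mm above the table when the lid is shut. Its x axis points to the back along the lid, z is the lid's upward normal.
- cam (a joint): Turn of the fastener in rad, clockwise from above: 0 = unlocked, 1.571 = home (firm stops at both). Rubbing friction 0.08 N m; stays where left (but a finger still bearing on its floor drags it). Slot runs left-right at 0, front-to-back at 1.571, in line with two red marks on the lid. From about 1.0 the tongue meets the keeper: if the lid is too high it does not latch. Turning the wrist along with the slot keeps the push light.
- slot_floor (a point): Centre of the slot's floor, on the fastener's axis; y along the slot, x across, z up; turns with it. Brass disc 84 mm across in a fixed dark collar (outer 104 mm), both 18 mm above the lid, 215 mm in front of the hinge. Slot 34 mm wide, 14 deep, 84 long. Lid shut: this point is 124 mm above the table. A fingertip 20 to 25 mm off the axis, led round it, pushes the slot's wall (mind the play).
- giraffe: Loose light-wood giraffe carving, 185 mm tall, on a 70 x 50 mm dark base, to the left of the case; origin at the centre of its underside, z up. Leave alone.
- bowl: Loose dark wooden bowl, 120 mm across, 55 mm high, to the right of the case; origin at the centre of its underside. Leave alone.
- gourd: Loose brown gourd-shaped flask with a red band, 90 mm across, 118 mm high, to the left of the case; origin at the centre of its underside. Leave alone.

How it is judged (in metres and radians):
On the way, in this order (a step that is already met when the one before it is completed fails the run):
1. the lid is pressed down while the fastener is still unlocked (value of joint lid below 0.02 rad and value of joint cam below 1.1 rad), for 0.1 s.
2. the fastener is turned home with the lid down (value of joint lid below 0.028 rad and value of joint cam above 1.35 rad), for 0.2 s.
At the end, for the whole second after the job is handed in: The fastener is turned to within 0.22 rad of fully home, the lid is latched and stays down (below 0.028 rad) untouched, and the giraffe, bowl and gourd are within 20 mm of where they stood (all of step 2 and velocity of joint lid below 0.05 rad/s and distance of each of giraffe, bowl, gourd from where it was at the start of the episode below 0.02 m).
It fails at once if the lid is pulled up instead of pressed (value of joint lid above 0.22 rad).
It fails at once if goods beside the case are shoved, lifted or carried (distance of any of giraffe, bowl, gourd from where it was at the start of the episode above 0.02 m).
It fails at once if the giraffe, bowl or gourd is tipped (angle between any of giraffe, bowl, gourd's own z axis and vertical above 0.35 rad).
It also fails if it takes over 48 s, if anything falls off the work surface, if the arm or the gripper's body presses on something with over 40 N, if the wrist force passes 120 N, or if a joint passes its speed limit or range.

## Working session

There is one attempt and no reset: what is moved stays moved. The work goes in short steps, each a Python script; the robot and the scene stay as the last script left them, time stands still between calls to the robot, and variables do not carry over. Pictures are saved under pics/ and viewed, at most 10 in all, crops included, and the job is handed in when it is done.

```bash
mkdir -p pics
python3 - <<'E'
from workcell import env
import cv2
for n in ("scene","top"):
    p=env.grab_frame(n); cv2.imwrite(f"pics/{n}0.png",p["image"])
    print(n,p["fx"],p["cx"],p["cy"],p["position"],p["orientation"])
    for t in ("case","lid","lid_front","cam","slot_floor","giraffe","bowl","gourd"):
        for d in env.search_frame(p,t)[:2]: print(t,d["xyz"],round(d["score"],2))
s=env.read_state(); print(s)
E
```

```text
scene 539.6631810502298 333.38341585508346 239.2266320110349 [0.59533187 0.69850222 0.78668627] [  44.56714708   -0.42184275 -179.60217868]
case [0.5823, 0.1386, 0.1285] 0.74
lid [0.5764, 0.1005, 0.1372] 0.59
lid_front [0.5798, 0.1063, 0.1384] 0.82
lid_front [0.5173, -0.2442, 0.0511] 0.61
cam [0.515, 0.068, 0.1598] 0.84
slot_floor [0.5166, 0.0724, 0.1587] 0.87
giraffe [0.5051, 0.3838, 0.1066] 0.94
bowl [0.5178, -0.2465, 0.0508] 0.53
gourd [0.6607, 0.3414, 0.0709] 0.6
gourd [0.504, 0.3824, 0.101] 0.27
top 614.6201862636628 314.740555149312 234.25685880221445 [0.42367398 0.00377026 1.53470958] [  6.39480456   1.36335323 -90.13866104]
case [0.5777, 0.0561, 0.1394] 0.96
case [0.5035, 0.3668, 0.1133] 0.15
lid [0.5795, 0.0543, 0.14] 0.6
lid_front [0.5766, 0.0511, 0.1328] 0.64
slot_floor [0.5137, 0.0715, 0.1599] 0.94
giraffe [0.5029, 0.364, 0.1122] 0.67
bowl [0.5222, -0.1963, 0.0239] 0.67
gourd [0.6514, 0.3135, 0.0681] 0.76
gourd [0.5787, 0.05, 0.1375] 0.25
{'clock': 0.9, 'joint_positions': array([ 8.00773338e+01,  2.20379838e+01,  4.55007201e-01, -1.11913784e-03,
       -6.84104352e+01, -1.48166190e+01]), 'qvel': array([ 0.00696576, -0.01416853, -0.07294802,  0.100116  ,  0.02748018,
        0.04486577]), 'joint_torque': array([-4.00568970e-04, -3.90450096e+01,  1.87625295e+01,  4.22449172e+00,
        1.55383931e-02, -1.64820494e-05]), 'position': array([0.26152298, 0.56764837, 0.22260245]), 'tool_rot': array([-1.79993897e+02,  2.69084266e-03, -2.47396968e+01]), 'force': array([1.13468703, 0.74257945, 0.83157698]), 'wrist_torque': array([0.0214949 , 0.0256692 , 0.06656002]), 'finger_force': 0.0, 'opening': 1.0029783197719793}
```

```bash
ls pics
```

```text
scene0.png
top0.png
```

View pics/top0.png

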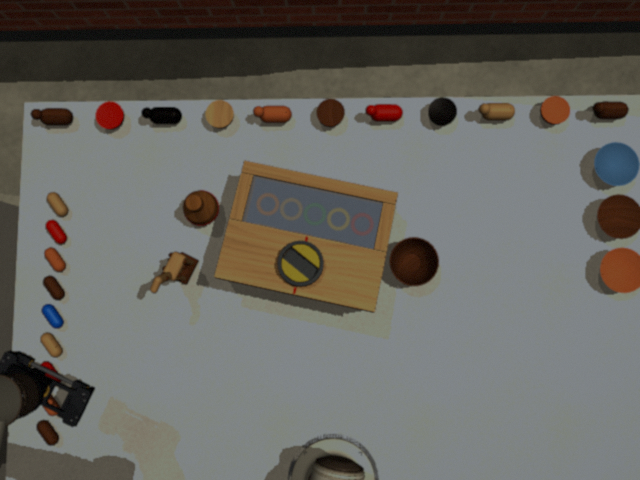

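View pics/scene0.png

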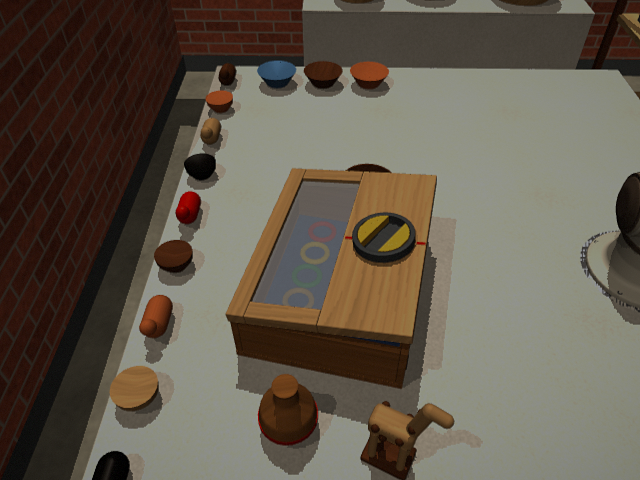

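The top view shows the case turned by about -11°. The fastener is at about (300,263), and its slot is already turned roughly 30° clockwise of the left-right direction. I'll now measure the slot and the marks accurately.

```bash
cat > h.py <<'E'
from workcell import env
import cv2, numpy as np
from scipy.spatial.transform import Rotation as R
def ray(p,uv):
    d=np.array([(uv[0]-p["cx"])/p["fx"],-(uv[1]-p["cy"])/p["fy"],-1])
    return np.array(p["position"]),R.from_euler("xyz",p["orientation"],degrees=True).apply(d)
def atz(p,uv,z):
    o,d=ray(p,uv); return o+d*(z-o[2])/d[2]
def blobs(p,lo,hi,box,n,amin=3):
    m=cv2.inRange(cv2.cvtColor(p["image"],cv2.COLOR_BGR2HSV),lo,hi)
    k=np.zeros_like(m);x0,y0,x1,y1=box;k[y0:y1,x0:x1]=m[y0:y1,x0:x1]
    c,l,s,ce=cv2.connectedComponentsWithStats(k)
    i=[j for j in np.argsort(-s[1:,4])+1 if s[j,4]>=amin][:n]
    return [(ce[j],s[j,4]) for j in i]
E
python3 - <<'E'
from h import *
for n,box in (("top",(265,230,335,300)),("scene",(335,200,440,275))):
    p=env.grab_frame(n)
    y=blobs(p,(20,100,60),(35,255,255),box,2)
    Y=[atz(p,c,.164) for c,a in y]
    print(n,"yellow",y,Y,"centre",(Y[0]+Y[1])/2)
    d=Y[1]-Y[0]; print("across-slot dir deg",np.degrees(np.arctan2(d[1],d[0])))
    r=blobs(p,(0,190,90),(5,255,255),box,2,2)
    if len(r)>1:
        Q=[atz(p,r[0][0],.146),atz(p,r[1][0],.146)];d=Q[1]-Q[0]
        print("red",r,Q,"dir",np.degrees(np.arctan2(d[1],d[0])),"mid",(Q[0]+Q[1])/2)
p=env.grab_frame("top")
# lid outline -> yaw
m=env.trace(p,"lid")[0]["mask"].astype(np.uint8)
c=max(cv2.findContours(m,0,2)[0],key=cv2.contourArea)
b=cv2.boxPoints(cv2.minAreaRect(c)); W=np.array([atz(p,q,.138) for q in b]); print("lid",W.round(4),W.mean(0))
for i in range(4):
    d=W[i]-W[i-1];print(np.linalg.norm(d),np.degrees(np.arctan2(d[1],d[0])))
E
```

```text
top yellow [(array([292.32537313, 271.77910448]), np.int32(335)), (array([307.7675841 , 253.31192661]), np.int32(327))] [array([0.49342124, 0.08625648, 0.164     ]), array([0.53459469, 0.05173133, 0.164     ])] centre [0.51400797 0.06899391 0.164     ]
across-slot dir deg -39.98083125385028
red [(array([294.4, 289.8]), np.int32(5)), (array([306., 239.]), np.int32(3))] [array([0.45373821, 0.08259293, 0.146     ]), array([0.56869099, 0.05634346, 0.146     ])] dir -12.86294394552432 mid [0.5112146  0.06946819 0.146     ]
scene yellow [(array([396.44963145, 239.0982801 ]), np.int32(407)), (array([369.80729167, 226.375     ]), np.int32(384))] [array([0.49272124, 0.08337605, 0.164     ]), array([0.53476323, 0.05432282, 0.164     ])] centre [0.51374223 0.06884944 0.164     ]
across-slot dir deg -34.6465162401229
red [(array([420.07142857, 242.57142857]), np.int32(14)), (array([348.23076923, 237.46153846]), np.int32(13))] [array([0.45112716, 0.07313673, 0.146     ]), array([0.57019713, 0.06289365, 0.146     ])] dir -4.916805216303089 mid [0.51066214 0.06801519 0.146     ]
lid [[ 0.482   0.2683  0.138 ]
 [ 0.76    0.2117  0.138 ]
 [ 0.6749 -0.1592  0.138 ]
 [ 0.402  -0.0958  0.138 ]] [0.57972443 0.05624425 0.138     ]
0.3727103966808819 77.61694825126982
0.28375068437362494 -11.505053034138113
0.38057726203621095 -102.92540852736013
0.28013680005449104 166.90071422993444
```

Run:
```python
from h import *
for e in (-40,140,-117,63):
    print(e,env.inverse_kinematics([.508,.070,.123],[180,0,e]),env.inverse_kinematics([.512,.069,.35],[180,0,e]))
p=env.read_state()["position"]
env.move_straight([p[0],p[1],.37])
env.gripper_to(0.44)
env.goto([.512,.069,.36],[180,0,-40])
env.move_straight([.512,.069,.20])
s=env.read_state();print(s["clock"],s["opening"],s["position"],s["tool_rot"],s["joint_positions"],s["force"])
p=env.grab_frame("scene");cv2.imwrite("pics/s1.png",cv2.resize(p["image"][130:310,270:510],None,fx=3,fy=3))
```

```text
-40 [ 2.60027092e+01  1.69306179e+01 -2.31450247e+01  2.54444375e-14
 -4.99243574e+01  2.39972908e+01] [ 25.69310319   7.56759214  -1.17583622   0.         -81.25657165
  24.30689681]
140 [ 2.60027092e+01  1.69306179e+01 -2.31450247e+01 -2.54444375e-14
 -4.99243574e+01 -1.56002709e+02] [  25.69310319    7.56759214   -1.17583622    0.          -81.25657165
 -155.69310319]
-117 [ 26.00270925  16.9306179  -23.14502472   0.         -49.92435738
 -53.00270925] [ 25.69310319   7.56759214  -1.17583622   0.         -81.25657165
 -52.69310319]
63 [ 26.00270925  16.9306179  -23.14502472   0.         -49.92435738
 126.99729075] [ 25.69310319   7.56759214  -1.17583622   0.         -81.25657165
 127.30689681]
6.5083 0.4329916890622627 [0.51263506 0.06926073 0.20090611] [-1.79907620e+02 -6.36535907e-02 -3.99820178e+01] [ 2.57008362e+01  1.25299162e+01 -1.65075550e+01  2.28600707e-02
 -6.08521348e+01  2.43060822e+01] [-0.03749069  0.4153738   0.14358907]
```

View pics/s1.png

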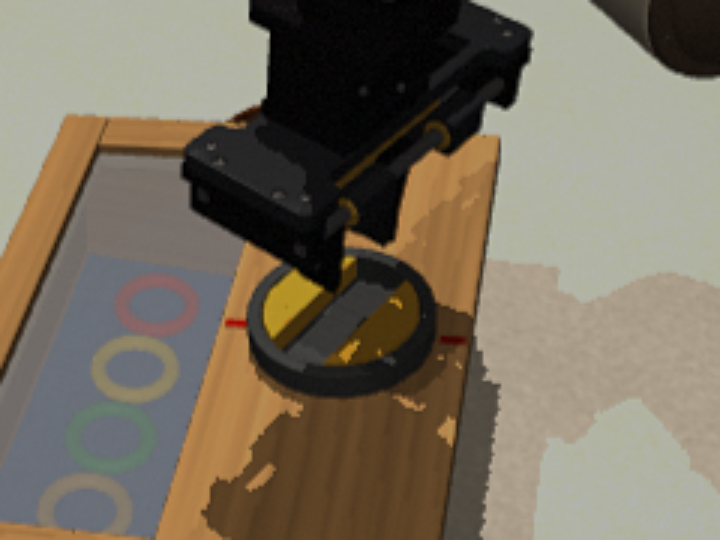

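The crop shows both fingertips above the slot, around (370,260), lined up with it. Next I go in and press.

Run:
```python
from h import *
def st(t):
    s=env.read_state();print(t,round(s["clock"],2),s["position"].round(4),s["tool_rot"].round(1),s["force"].round(1),s["wrist_torque"].round(2))
print(env.move_straight([.5122,.0693,.140],rate=.05,force_limit=4)); st("touch")
print(env.move_straight([.508,.0702,.121],rate=.03,force_limit=22)); env.dwell(.4); st("press")
```

```text
True
touch 7.63 [0.5113 0.0691 0.1417] [ 1.799e+02  1.000e-01 -4.000e+01] [0.9 0.6 1.7] [ 0.13 -0.11 -0.02]
True
press 8.68 [0.509  0.0697 0.1249] [179.8  -0.  -39.9] [-1.9  0.8  6.9] [0.13 0.54 0.07]
```

```bash
cat >> h.py <<'E'
def st(t):
    s=env.read_state();print(t,round(s["clock"],2),s["position"].round(4),s["tool_rot"].round(1),s["force"].round(1),s["wrist_torque"].round(2),flush=True);return s
E
python3 - <<'E'
from h import *
z=.1245
for i in range(6):
    env.move_straight([.508,.0702,z],[180,0,-40],rate=.02); env.dwell(.15); s=st(z)
    if s["force"][2]>16: break
    z-=.0008
p=env.grab_frame("scene");cv2.imwrite("pics/s2.png",cv2.resize(p["image"][130:310,270:510],None,fx=3,fy=3))
E
```

```text
0.1245 9.08 [0.5089 0.0699 0.1256] [-1.799e+02 -1.000e-01 -3.990e+01] [ 0.5 -0.5  5.9] [-0.52 -0.01  0.04]
0.1237 9.48 [0.5088 0.0699 0.1248] [-1.80e+02 -1.00e-01 -3.99e+01] [ 0.2 -2.1  6.9] [-0.44  0.09  0.07]
0.12290000000000001 9.88 [0.5088 0.0699 0.1243] [-1.799e+02 -1.000e-01 -3.990e+01] [-1.4 -2.   8.8] [-0.42  0.39  0.06]
0.12210000000000001 10.28 [0.5088 0.0699 0.1243] [-1.799e+02 -1.000e-01 -3.990e+01] [-2.3 -1.4 13.6] [-0.36  0.89  0.01]
0.12130000000000002 10.68 [0.5089 0.0699 0.1242] [-1.799e+02 -1.000e-01 -3.990e+01] [-4.4  0.  16.9] [-0.29  1.39  0.01]
```

View pics/s2.png

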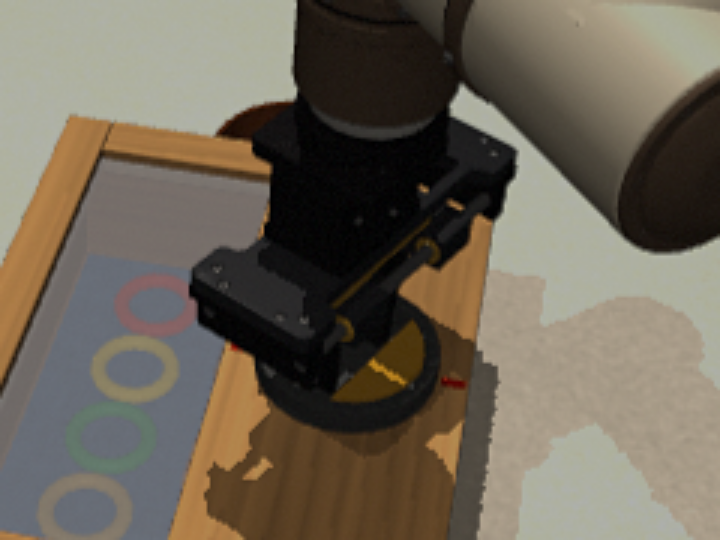

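The fingers are in the slot and the lid is shut: the tip stopped at z 0.1242, against 0.124 expected. Now I turn clockwise on the axis, checking the torque as it goes.

Run:
```python
from h import *
for a in range(-46,-125,-6):
    env.move_straight([.508,.0702,.1213],[180,0,a],rate=.03); s=st(a)
    if abs(s["wrist_torque"][2])>1.2 or abs(s["force"][2])>45: break
env.dwell(.3); st("end")
```

```text
-46 10.99 [0.5087 0.0698 0.1242] [-1.799e+02 -1.000e-01 -4.590e+01] [-4.8 -0.9 17.8] [-0.37  1.48 -0.12]
-52 11.25 [0.5085 0.0698 0.1242] [-1.799e+02 -1.000e-01 -5.190e+01] [-5.3 -1.9 18.8] [-0.28  1.6  -0.08]
-58 11.51 [0.5084 0.0697 0.1242] [-1.80e+02 -1.00e-01 -5.79e+01] [-5.  -2.2 18.1] [-0.27  1.7  -0.07]
-64 11.77 [0.5082 0.0697 0.1242] [-1.80e+02 -1.00e-01 -6.39e+01] [-5.3 -1.2 18.2] [-0.3   1.82 -0.04]
-70 12.03 [0.5081 0.0696 0.1242] [-1.8e+02 -1.0e-01 -7.0e+01] [-7.1 -0.4 19.4] [-0.24  1.94 -0.1 ]
-76 12.28 [0.5079 0.0697 0.1242] [-1.8e+02 -1.0e-01 -7.6e+01] [-6.2 -0.5 19.5] [-0.12  2.03 -0.08]
-82 12.54 [0.5077 0.0696 0.1242] [-1.8e+02 -1.0e-01 -8.2e+01] [-7.5 -0.3 19.8] [-0.05  2.24 -0.08]
-88 12.8 [0.5075 0.0697 0.1242] [ 1.8e+02 -1.0e-01 -8.8e+01] [-7.6 -0.  21.2] [ 0.04  2.37 -0.02]
-94 13.06 [0.5074 0.0697 0.1242] [ 1.8e+02 -1.0e-01 -9.4e+01] [-8.7  0.4 20.4] [ 0.12  2.5  -0.03]
-100 13.32 [0.5072 0.0698 0.1242] [ 1.8e+02 -1.0e-01 -1.0e+02] [-9.  -0.  20.9] [ 0.24  2.65 -0.06]
-106 13.57 [0.5079 0.0699 0.1242] [-179.9   -0.  -106. ] [-8.1  1.9 19.5] [0.24 2.18 0.  ]
-112 13.83 [0.5086 0.0698 0.1242] [-179.9    0.  -111.9] [-4.8 -1.8 18.5] [-0.15  1.55 -0.1 ]
-118 14.09 [0.51   0.0708 0.1243] [-1.797e+02  1.000e-01 -1.176e+02] [-2.3  0.9 14.9] [0.49 0.81 1.13]
-124 14.35 [0.51   0.0707 0.1243] [-1.796e+02 -1.000e-01 -1.225e+02] [-2.3  0.  13.3] [0.66 1.24 5.44]
end 14.65 [0.51   0.0707 0.1243] [-1.796e+02 -1.000e-01 -1.225e+02] [-3.1 -0.1 13.2] [0.58 1.2  5.43]
```

The fastener has reached its hard stop: 5.4 N m with the commanded yaw past home. I'll ease the torque and lift out.

Run:
```python
from h import *
env.move_straight([.510,.0707,.1225],[180,0,-118.5],rate=.03); st("ease")
env.move_straight([.510,.0707,.126],rate=.02); st("up")
env.move_straight([.510,.0707,.20],rate=.05); st("out")
env.move_straight([.510,.0707,.36])
env.goto([.36,.25,.40],[180,0,-100]); env.dwell(.5)
for n,b in (("top",(265,230,335,305)),("scene",(335,195,450,285))):
    p=env.grab_frame(n);cv2.imwrite(f"pics/{n}3.png",p["image"])
    y=blobs(p,(20,100,40),(35,255,255),b,2);Y=[atz(p,c,.142) for c,a in y];d=Y[1]-Y[0]
    print(n,y,(Y[0]+Y[1])/2,np.degrees(np.arctan2(d[1],d[0])))
    for t in ("giraffe","bowl","gourd"): print(t,[d["xyz"] for d in env.search_frame(p,t)[:1]])
st("fin")
```

```text
ease 14.9 [0.51   0.0708 0.1243] [-1.799e+02 -1.000e-01 -1.180e+02] [-5.3  1.6 13.4] [0.5  1.54 1.59]
up 15.22 [0.5102 0.0707 0.1264] [-180.    -0.  -118.2] [-0.4  0.2  4.8] [0.39 0.51 1.77]
out 16.86 [0.5098 0.0707 0.1996] [ 180.    -0.  -118.5] [ 0.3  1.  -0.8] [ 0.14 -0.1  -0.05]
top [(array([311.43063584, 268.03468208]), np.int32(346)), (array([288.41141141, 262.94894895]), np.int32(333))] [0.50874242 0.0703719  0.142     ] 77.3344529612549
giraffe [[0.5013, 0.3676, 0.1117]]
bowl [[0.5252, -0.198, 0.0254]]
gourd [[0.6511, 0.3114, 0.0674]]
scene [(array([382.78787879, 253.87645688]), np.int32(429)), (array([387.77948718, 231.11538462]), np.int32(390))] [0.50822717 0.06932561 0.142     ] -102.25668753502933
giraffe [[0.5043, 0.3842, 0.1058]]
bowl [[0.514, -0.2414, 0.0475]]
gourd [[0.6573, 0.3399, 0.0683]]
fin 19.92 [0.36 0.25 0.4 ] [-180.    0. -100.] [-0.5 -0.5  0.2] [ 0.05  0.01 -0.01]
```

View pics/scene3.png

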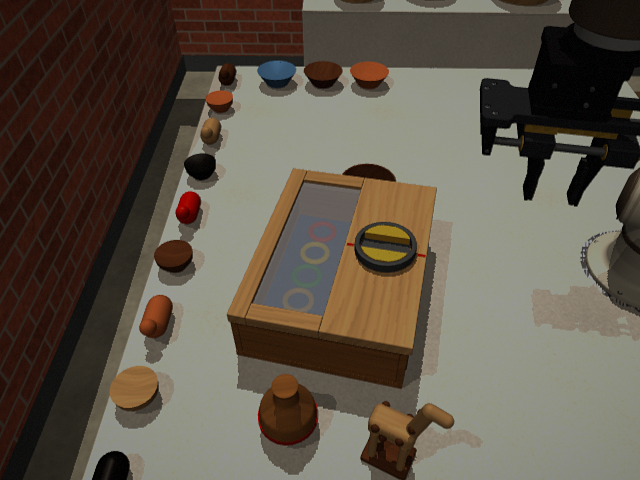

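The picture shows the slot in line with the red marks at (348,244) and (424,255), a measured turn of about 90°. The lid is down at z ≈ 0.142 in both views, and the goods haven't moved.

```bash
python3 -c "
from workcell import env
print(env.close_job())"
```

```text
the job is handed in; nothing more can be done
None
```

The lid was pressed shut and the fastener turned clockwise to its stop; the final pictures show the lid staying down untouched and the goods where they stood, and the job is handed in (no verdict was returned).

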